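Cap the sample cassette and snap its clip

ROBOT

A 6-joint arm with a two-finger parallel gripper is mounted at the origin on the work surface. World frame = base frame: x ahead of the robot, y to its left, z up, the work surface at z = 0. Lengths are in m, angles in rad, forces in N, time in s.
With the tool pointing down it reaches from about 0.25 to 0.8 m from the base axis. Payload 3.9 kg.
Tool frame: the origin (TCP) lies midway between the tips of the shut fingers; the grasp point (between the pads) lies 19 mm behind it; z points along the fingers, y is the line along which they close (so a half turn about z gives the same grasp; the last joint's range is limited). The gripper opens to 85 mm and grips with 20 to 120 N. Pads are 22 mm wide; open, the fingers measure 114 mm over their backs; the gripper's body (76 mm by 85 mm) begins 54 mm behind the grasp point. The pads swing forward as they close: fully open they stand 13 mm farther back than shut.
Start: joints at [-1.134, 0.26, -0.138, 1.173, 0, 1.571], TCP at [0.222, -0.476, 0.231] pointing down, gripper open.
Joint ranges: [-2.78, 2.78], [-0.83, 1.72], [-1.28, 1.37], [-1.9, 2.12], [-1.57, 1.48], [-3.14, 3.14]. Speed limits (rad/s): [2.57, 2.57, 3.14, 3.14, 3.14, 3.14].

INTERFACE

Orientations are given as a unit quaternion [x, y, z, w].
In Python, from bench import r gives the robot as it stands. The module is installed in compiled form; this text tells all that it offers.
- The arm moves only by the tool arm_command, never from a script. Its arguments are lists of equal length, an entry for each row: "linear": the shift along the world's x, y, z in cm, a list of three; "rotation": the turn, a rotation vector about the world's x, y, z in degrees, a list of three. A call has 1 to 8 rows; each row shifts and turns the commanded pose from where the row before left it; what a row does not reach is not made up. A row lasts 1/12 s, in which the tool goes at most 41.7 mm and 7.16 degrees, less where a joint would pass 70% of its speed; a pose out of reach is approached as far as the arm can. A call is refused whole if a number of a shift passes 4.17 or a number of a turn 7.16, either way. A call with a gripper value outside its range is refused whole. "claw" is the finger opening in cm, from 0 to 8.54, set as the call begins (left out, the last holds). The fingers move at their own pace and stop on an object; "squeeze" is the grip in N (left out, the last holds). Time passes only in rows, so rows that do not move let the fingers close. It gives the time, the measured TCP pose, the force, the opening and the grip force at its end, in the units of the state.
- r.read_state(): the state, without advancing time (a new reading comes with each control period).
- r.grab_frame(name): name is "scene" or "top"; returns the picture (480x640x3 uint8, red, green, blue); there is no depth.
- r.camera_model(name): a dict with "K" (3x3 intrinsics, pixels), "rvec" (rotation vector, rad) and "tvec" (3), from world to camera coordinates, as OpenCV has them. Camera axes: x right, y down, z forward; pixel columns grow to the right and rows downward; lengths in m; the calibration is good to about 2 mm. A picture is of the moment at which its call begins. camera_model takes no time and is no camera call.
- r.finish_job(): hands the job in; it is judged then, once.
The state is a dict: "time_s": time; "joint_pos": joint angles; "qd": joint speeds; "joint_efforts": joint torques, N m; "position": TCP position; "orientation": TCP orientation; "ft_force": force on the tool from outside, world axes, zero at the start; "moment": the same for the moment, N m; "width": finger opening in m; "grip_force": force on a finger pad.
Only numpy, scipy, OpenCV 4.12 (cv2) and the standard library are available. Lean on these libraries where they do the work, as an engineer would, in place of code of your own. Each camera call takes 0.05 s, during which the arm holds its last target. There are 200 camera calls.

TASK

Close the sample cassette with the green press block: holding it by the handle, run its foot along the row in one sweep, starting at the end away from the orange clip and without lifting off, so that all five blue caps are pressed fully in; then press the same block straight down on the orange clip until it snaps, and keep pressing it fully home. Finish like that, still gripping the block upright and pressing the clip; only the block may touch the cassette, do not slam it, and leave the other things where they are.

Things in the scene. Friction and masses are not known exactly. Their poses are not given: they have to be found in the camera images.
- cassette: the sample cassette: grey block 76 mm wide (its x) by 230 mm long (its y) on an aluminium plate 96 by 246 mm, bolted down. Origin at the centre of the underside, z up. Its deck is 45 mm above the table. Along its y, on the middle line x = 0, stand five blue caps at y = -80, -54, -28, -2 and +24 mm, then the orange snap clip at y = +84 mm.
- row_start (a point): point on the deck (45 mm above the table) on the axis of the first cap, the one farthest from the clip
- row_end (a point): point on the deck on the axis of the fifth cap, nearest the clip; the row runs straight from row_start to row_end, and on in the same line 60 mm to the clip's centre
- cap1 (a joint): how far the first (farthest from the clip) blue vial cap is pressed in, m: 0 to 0.005 (bottomed). The cap is domed, 21 mm across; its top stands 7 mm above the deck at 0 and 2 mm above it when fully in. It goes down with about 3 N and stays where it is left.
- cap2 (a joint): how far the second blue vial cap is pressed in, m: 0 to 0.005 (bottomed). The cap is domed, 21 mm across; its top stands 7 mm above the deck at 0 and 2 mm above it when fully in. It goes down with about 3 N and stays where it is left.
- cap3 (a joint): how far the third blue vial cap is pressed in, m: 0 to 0.005 (bottomed). The cap is domed, 21 mm across; its top stands 7 mm above the deck at 0 and 2 mm above it when fully in. It goes down with about 3 N and stays where it is left.
- cap4 (a joint): how far the fourth blue vial cap is pressed in, m: 0 to 0.005 (bottomed). The cap is domed, 21 mm across; its top stands 7 mm above the deck at 0 and 2 mm above it when fully in. It goes down with about 3 N and stays where it is left.
- cap5 (a joint): how far the fifth (nearest the clip) blue vial cap is pressed in, m: 0 to 0.005 (bottomed). The cap is domed, 21 mm across; its top stands 7 mm above the deck at 0 and 2 mm above it when fully in. It goes down with about 3 N and stays where it is left.
- clip_top (a point): centre of the flat top of the orange snap clip cover, 39 mm (x) by 46 mm (y), 17.5 mm high, z up. The cover is loose: its ledges lie on two sprung steel rollers, and two end walls guide it. This point is 78 mm above the table when open, about 66 mm when snapped and let go, 64 mm at the hard stop
- clip_seat (a point): fixed point on the deck (45 mm above the table) under the clip's centre. Push needed on the clip: rises to about 14 N at 3 mm down, falls suddenly near 6 mm (snap; it jumps down 6 mm onto a sprung seal), then grows again: about 8 N at 13 mm down, 12 N at 14 mm, the stop (fully home). Rollers and end walls reach at most 65 mm above the table; the ramps of the foot clear them
- block_grip (a point): the press block, standing upright: green handle 26 by 26 mm, from 16 to 70 mm above its underside, on a black rubber foot 34 mm (x) by 55 mm (y). This point is on the handle's axis 48 mm above the underside; z up, y along the foot. The flat sole is 34 by 24 mm; its two y ends slope up at 20 degrees like a sled, to ride over caps along y. Mass 0.1 to 0.2 kg
- block_foot (a point): centre of the block's flat sole, on its underside
- dish_red: bystander: loose closed Petri dish with red medium, 91 mm across, 15 mm high; origin at the centre of its underside
- dish_yellow: bystander: loose closed Petri dish with yellow medium, 91 mm across, 15 mm high; origin at the centre of its underside
- stack_tall: bystander: stack of five brown and red Petri dishes, 91 mm across, 75 mm high; origin at the centre of its underside
- stack_low: bystander: stack of three brown Petri dishes, 91 mm across, 45 mm high; origin at the centre of its underside
- bottle: bystander: white bottle with a blue cap, 60 mm across, 140 mm high; origin at the centre of its underside
- marker: bystander: black marker lying on the table, 12 mm thick, about 120 mm long; origin at the underside of its middle
- beaker: bystander: empty glass beaker, 64 mm across, 80 mm high; origin at the centre of its underside
Things that resemble listed ones, but are neither listed nor needed, are in the scene too. Of the things that look like the part that bears block_grip, the largest one is meant.

How it is judged:
By the outcome, as a careful person would: the job done as asked, in the order asked, and still so for the second after the job is handed in, while the arm keeps its last pose, push and grip.
It also fails if it takes over 45 s, if anything falls off the work surface, if the arm or the gripper's body presses on something with over 40 N, if the wrist force passes 120 N, or if a joint passes its speed limit or range.

## Working session

There is one attempt and no reset: what is moved stays moved. The work goes in short steps, Python scripts to look and compute and a tool call to move; the robot and the scene stay as the last step left them, time stands still between calls to the robot, and variables do not carry over. Pictures are saved under pics/ and viewed, at most 10 in all, crops included, and the job is handed in when it is done.

Besides the shell and the picture viewer there is one more tool, called after "Call:" by a JSON object that holds its "method" and its "body", one argument or row to a line. arm_command: Moves the arm, as the interface text tells. Its arguments: {"type":"object","properties":{"linear":{"type":"array","items":{"type":"array","items":{"type":"number"}}},"rotation":{"type":"array","items":{"type":"array","items":{"type":"number"}}},"claw":{"type":"number"},"squeeze":{"type":"number"}},"required":["linear","rotation"]}

```bash
mkdir -p pics
cat > h.py <<'E'
import numpy as np, cv2
from bench import r
def grab(n,f):
    im=r.grab_frame(n); cv2.imwrite(f'pics/{f}.png',im[:,:,::-1]); return im
def ray(n,u,v):
    c=r.camera_model(n); K=np.array(c['K']);R=cv2.Rodrigues(np.array(c['rvec'],float))[0];t=np.array(c['tvec'],float).ravel()
    d=R.T@np.linalg.inv(K)@[u,v,1]; return -R.T@t,d
def onz(n,u,v,z):
    o,d=ray(n,u,v); return o+d*(z-o[2])/d[2]
def px(n,p):
    c=r.camera_model(n); return cv2.projectPoints(np.array([p],float),np.array(c['rvec'],float),np.array(c['tvec'],float),np.array(c['K']),None)[0].ravel()
E
python3 - <<'E'
from h import *
for n in('scene','top'): grab(n,n+'0'); print(n,ray(n,320,240))
s=r.read_state(); print(s)
E
```

```text
scene (array([1.06729076, 0.63111262, 0.85489885]), array([-0.43463957, -0.56938347, -0.69777888]))
top (array([ 0.41736039, -0.00875746,  1.49476255]), array([ 0.11677862,  0.01364677, -0.99317312]))
{'time_s': 0.1, 'joint_pos': array([-1.13399835e+00,  2.60609017e-01, -1.39285223e-01,  1.17270167e+00,
        9.16472126e-06,  1.57080485e+00]), 'qd': array([-0.00093143,  0.00060106,  0.00378708, -0.00124107,  0.000933  ,
       -0.00055469]), 'joint_efforts': array([-6.71417783e-04, -4.06507945e+01,  2.54527241e+01,  1.00678453e-02,
       -2.60052008e-05,  1.37751050e-05]), 'position': array([ 0.22182931, -0.47512976,  0.23053594]), 'orientation': array([ 9.76246115e-01,  2.16662671e-01, -1.90484780e-04, -8.79407206e-04]), 'ft_force': array([0.01382131, 0.19350534, 0.1504897 ]), 'moment': array([ 0.03454197, -0.01570238,  0.0513079 ]), 'grip_force': 0.0, 'width': 0.08582376869310651}
```

View pics/scene0.png

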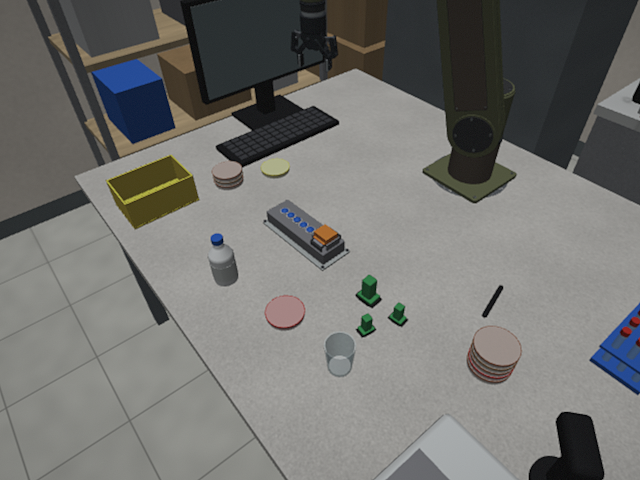

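View pics/top0.png

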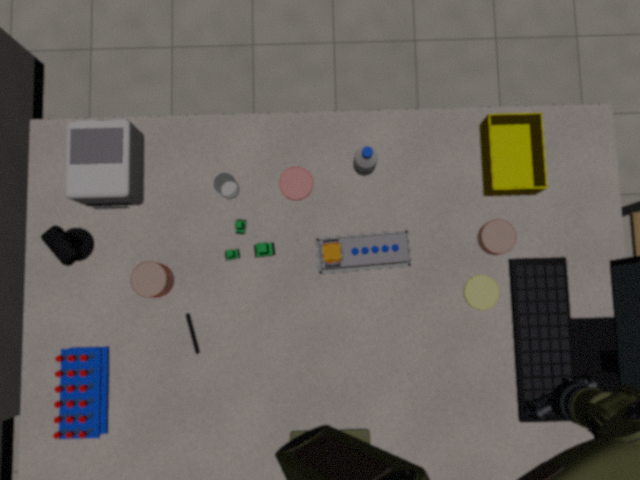

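Scene view: three green blocks at (369,290), (399,314) and (366,324). In the top view they are at (264,249), (232,254) and (240,226). The one at scene (369,290) / top (264,249) looks the largest, so it fits the description. The cassette is at top (365,250), with its clip at (331,252). I'll confirm the block in a crop and measure.

Run:
```python
from h import *
a=cv2.imread('pics/scene0.png');b=cv2.imread('pics/top0.png')
A=cv2.resize(a[265:345,340:420],(400,400),interpolation=cv2.INTER_CUBIC);B=cv2.resize(b[210:270,220:280],(400,400),interpolation=cv2.INTER_CUBIC)
cv2.imwrite('pics/crop1.png',np.hstack([A,B]))
def blobs(im,m,mn,roi):
    x0,x1,y0,y1=roi; mm=np.zeros_like(m); mm[y0:y1,x0:x1]=m[y0:y1,x0:x1]
    n,l,s,c=cv2.connectedComponentsWithStats(mm.astype(np.uint8))
    return [(c[i].round(2),s[i][4],l==i) for i in range(1,n) if s[i][4]>=mn]
for n,im,roi in(('scene',a,(255,420,195,345)),('top',b,(215,420,215,290))):
    h=cv2.cvtColor(im,cv2.COLOR_BGR2HSV);H,S,V=[h[...,i].astype(int) for i in range(3)]
    print(n)
    for nm,m,z in(('blue',(H>98)&(H<125)&(S>130),.051),('or',(H<22)&(S>150)&(V>60),.078),('green',(H>45)&(H<85)&(S>110),.06),('gtop',(H>45)&(H<85)&(S>110)&(V>105),.07)):
        for c,ar,l in blobs(im,m,4,roi):
            ys,xs=np.nonzero(l); print(nm,c,ar,onz(n,*c,z).round(4), cv2.minAreaRect(np.c_[xs,ys].astype(np.float32)) if nm!='blue' else '')
```

```text
scene
blue [284.48 210.1 ] 21 [ 0.5678 -0.1764  0.051 ] 
blue [290.5 214.5] 22 [ 0.5659 -0.1514  0.051 ] 
blue [296.69 219.08] 26 [ 0.5643 -0.126   0.051 ] 
blue [303.11 224.18] 28 [ 0.5634 -0.0991  0.051 ] 
blue [309.75 228.96] 28 [ 0.5613 -0.0736  0.051 ] 
or [324.55 234.4 ] 293 [ 0.5625 -0.011   0.078 ] ((324.6006774902344, 234.5704803466797), (21.463876724243164, 17.28579330444336), 34.99202346801758)
or [297.5  322.83] 6 [0.7703 0.1571 0.078 ] ((297.67645263671875, 322.79412841796875), (0.6859943866729736, 5.830951690673828), 59.03623962402344)
green [368.53 290.15] 392 [0.5893 0.1765 0.06  ] ((369.9664611816406, 289.97650146484375), (22.856571197509766, 24.249265670776367), 34.99202346801758)
green [397.99 313.98] 217 [0.5859 0.2639 0.06  ] ((399.3538513183594, 313.6307678222656), (15.132237434387207, 18.35713768005371), 29.74488067626953)
green [365.93 324.78] 220 [0.6567 0.241  0.06  ] ((365.0377197265625, 324.36798095703125), (17.580272674560547, 16.803245544433594), 60.945396423339844)
gtop [369.24 279.72] 78 [0.5735 0.1612 0.07  ] ((369.2500305175781, 279.7500305175781), (
[... 1177 characters left out ...]
0.14 226.09] 96 [0.6278 0.2152 0.06  ] ((240.0, 226.5), (11.0, 8.0), 90.0)
green [263.87 249.07] 205 [0.5667 0.1551 0.06  ] ((263.9154052734375, 248.8230743408203), (12.03136920928955, 17.4888973236084), 82.87498474121094)
green [231.68 253.84] 96 [0.5567 0.2376 0.06  ] ((232.0, 254.0), (8.0, 12.0), 90.0)
gtop [237.78 223.5 ] 18 [0.6331 0.2196 0.07  ] ((238.0, 223.5), (3.0, 4.0), 90.0)
gtop [261.12 246.77] 52 [0.5717 0.1609 0.07  ] ((261.0, 246.5), (7.0, 6.0), 90.0)
gtop [269.83 246.08] 12 [0.5729 0.1387 0.07  ] ((269.9053955078125, 246.4324188232422), (7.069156646728516, 1.3151919841766357), 80.53767395019531)
gtop [229.06 252.11] 18 [0.5604 0.2425 0.07  ] ((229.0, 252.0), (4.0, 4.0), 90.0)
```

View pics/crop1.png

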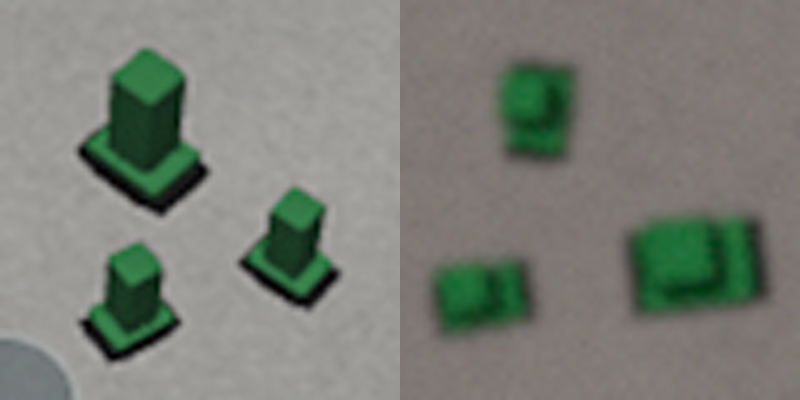

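The crop confirms it: left panel, the block at about (145,130) is clearly the largest of the three. Its handle top triangulates to about (0.572, 0.161) with yaw about 5.6°. The cassette row runs from about (0.5645,-0.179) to (0.558,-0.0765), yaw about 3.6°. I'll grip along the foot's y axis and go there now.

Call:
{"method": "arm_command", "body": {
  "linear": [
    [1.52,2.77,0],
    [1.52,2.77,0],
    [1.52,2.77,0],
    [1.52,2.77,0],
    [1.52,2.77,0],
    [1.52,2.77,0],
    [1.52,2.77,0],
    [1.52,2.77,0]
  ],
  "rotation": [
    [0,0,7],
    [0,0,7],
    [0,0,7],
    [0,0,7],
    [0,0,7],
    [0,0,7],
    [0,0,7],
    [0,0,7]
  ],
  "claw": 5.4,
  "squeeze": 80
}}

```text
time_s: 0.77
position: [0.3438, -0.2525, 0.231]
orientation: [0.758, 0.652, -0.0, -0.0]
ft_force: [0.5, 0.1, -0.5]
width: 0.0539
grip_force: 0.0
```

Call:
{"method": "arm_command", "body": {
  "linear": [
    [1.52,2.77,0],
    [1.52,2.77,0],
    [1.52,2.77,0],
    [1.52,2.77,0],
    [1.52,2.77,0],
    [1.52,2.77,0],
    [1.52,2.77,-1],
    [1.52,2.77,-1]
  ],
  "rotation": [
    [0,0,7],
    [0,0,7],
    [0,0,7],
    [0,0,7],
    [0,0,7],
    [0,0,7],
    [0,0,7],
    [0,0,7]
  ]
}}

```text
time_s: 1.43
position: [0.4661, -0.031, 0.2113]
orientation: [0.363, 0.932, 0.0, 0.001]
ft_force: [0.3, -1.5, 0.0]
width: 0.0539
grip_force: 0.0
```

Call:
{"method": "arm_command", "body": {
  "linear": [
    [1.52,2.77,-1],
    [1.52,2.77,-1],
    [1.52,2.77,-1],
    [1.52,2.77,-1],
    [1.52,2.77,-1],
    [1.52,2.77,-1],
    [1.52,2.77,-1],
    [0,0,0]
  ],
  "rotation": [
    [0,0,7],
    [0,0,7],
    [0,0,7],
    [0,0,7],
    [0,0,7],
    [0,0,7],
    [0,0,7],
    [0,0,0]
  ]
}}

```text
time_s: 2.1
position: [0.5733, 0.166, 0.1384]
orientation: [-0.057, 0.998, 0.001, -0.0]
ft_force: [-0.2, -0.7, -0.3]
width: 0.054
grip_force: 0.0
```

Run:
```python
from h import *
a=grab('scene','s1'); s=r.read_state(); print(s['position'],s['orientation'],s['qd'].round(3))
print(px('scene',s['position']))
cv2.imwrite('pics/s1c.png',cv2.resize(a[180:340,290:450],(600,600),interpolation=cv2.INTER_CUBIC)[:,:,::-1])
```

```text
[0.5718526  0.16363554 0.13917907] [-5.42066319e-02  9.98529098e-01 -1.04080604e-04 -1.12713656e-03] [-0.038 -0.044 -0.032  0.034 -0.021  0.022]
[372.27157974 258.7517287 ]
```

View pics/s1c.png

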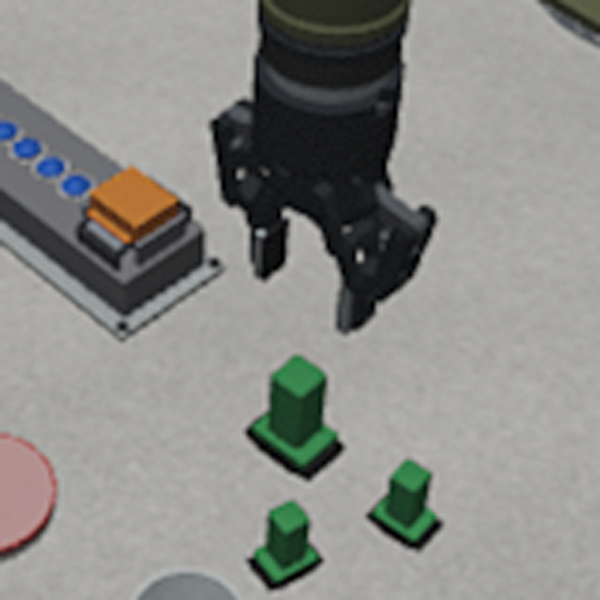

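The gripper, crop about (310,270), hangs straddling the big block's handle at about (300,400) with the fingers along the foot. Descend and grip.

Call:
{"method": "arm_command", "body": {
  "linear": [
    [0.05,0.05,-2],
    [0,0,-2],
    [0,0,-2],
    [0,0,-2],
    [0,0,-1.5],
    [0,0,-1],
    [0,0,-0.6],
    [0,0,0]
  ],
  "rotation": [
    [0,0,-0.4],
    [0,0,0],
    [0,0,0],
    [0,0,0],
    [0,0,0],
    [0,0,0],
    [0,0,0],
    [0,0,0]
  ]
}}

```text
time_s: 2.82
position: [0.5711, 0.1611, 0.0293]
orientation: [-0.049, 0.999, -0.0, -0.001]
ft_force: [-0.5, -0.2, -0.2]
width: 0.0538
grip_force: 0.0
```

Call:
{"method": "arm_command", "body": {
  "linear": [
    [0,0,0],
    [0,0,0],
    [0,0,0],
    [0,0,0],
    [0,0,0],
    [0,0,0]
  ],
  "rotation": [
    [0,0,0],
    [0,0,0],
    [0,0,0],
    [0,0,0],
    [0,0,0],
    [0,0,0]
  ],
  "claw": 1.5,
  "squeeze": 80
}}

```text
time_s: 3.32
position: [0.5732, 0.162, 0.0314]
orientation: [-0.049, 0.999, 0.0, 0.001]
ft_force: [0.2, -1.4, 5.7]
width: 0.025
grip_force: 79.0
```

Call:
{"method": "arm_command", "body": {
  "linear": [
    [0,0,1],
    [0,0,2],
    [0,0,3],
    [0,0,3],
    [0,-1,1],
    [0,-2,0],
    [0,-3,0],
    [0,-3,0]
  ],
  "rotation": [
    [0,0,0],
    [0,0,0],
    [0,0,0],
    [0,0,0],
    [0,0,-0.5],
    [0,0,-0.5],
    [0,0,-0.5],
    [0,0,-0.5]
  ]
}}

```text
time_s: 3.98
position: [0.5715, 0.0711, 0.13]
orientation: [-0.032, 0.999, -0.0, -0.0]
ft_force: [0.2, 0.4, -2.6]
width: 0.0254
grip_force: 78.8
```

Call:
{"method": "arm_command", "body": {
  "linear": [
    [-0.1,-3.5,0],
    [-0.1,-3.5,0],
    [-0.1,-3.5,0],
    [-0.1,-3.5,0],
    [-0.1,-3.5,0],
    [-0.1,-3.5,0],
    [-0.1,-3,0],
    [0,-1.1,0]
  ],
  "rotation": [
    [0,0,0],
    [0,0,0],
    [0,0,0],
    [0,0,0],
    [0,0,0],
    [0,0,0],
    [0,0,0],
    [0,0,0]
  ]
}}

```text
time_s: 4.65
position: [0.5639, -0.1835, 0.1295]
orientation: [-0.029, 1.0, -0.001, -0.001]
ft_force: [1.2, 0.4, -2.3]
width: 0.0253
grip_force: 78.8
```

Call:
{"method": "arm_command", "body": {
  "linear": [
    [0,0,-1],
    [0,0,-1],
    [0,0,-1],
    [0,0,0],
    [0,0,0]
  ],
  "rotation": [
    [0,0,0],
    [0,0,0],
    [0,0,0],
    [0,0,0],
    [0,0,0]
  ]
}}

```text
time_s: 5.07
position: [0.5639, -0.1773, 0.0987]
orientation: [-0.033, 0.999, 0.001, -0.002]
ft_force: [0.3, 0.1, -2.1]
width: 0.0251
grip_force: 78.8
```

Run:
```python
from h import *
a=grab('scene','s2'); b=grab('top','t2'); s=r.read_state(); print(s['position'],s['orientation'],s['ft_force'],s['width'])
p=s['position']
for z in(.0,.029,.052):print(px('scene',[.5645,-.179,z]),px('top',[.5645,-.179,z]))
print(px('scene',p-[0,0,.03]),px('top',p))
A=cv2.resize(a[150:270,240:360],(400,400),interpolation=cv2.INTER_CUBIC);B=cv2.resize(b[200:300,310:410],(400,400),interpolation=cv2.INTER_CUBIC)
cv2.imwrite('pics/c2.png',np.hstack([A,B])[:,:,::-1])
```

```text
[ 0.56530467 -0.17801319  0.10020484] [-3.24645844e-02  9.99472869e-01  1.18172027e-04 -1.44125258e-04] [-0.17042825 -0.3288817  -1.83923925] 0.025017323379845243
[286.31598487 223.1361791 ] [391.86773033 248.68601316]
[285.52460732 215.26213363] [393.08726962 247.56444872]
[284.87859078 208.83440054] [394.08895019 246.64324074]
[284.3243503  203.93383509] [395.88440474 244.30460756]
```

View pics/c2.png

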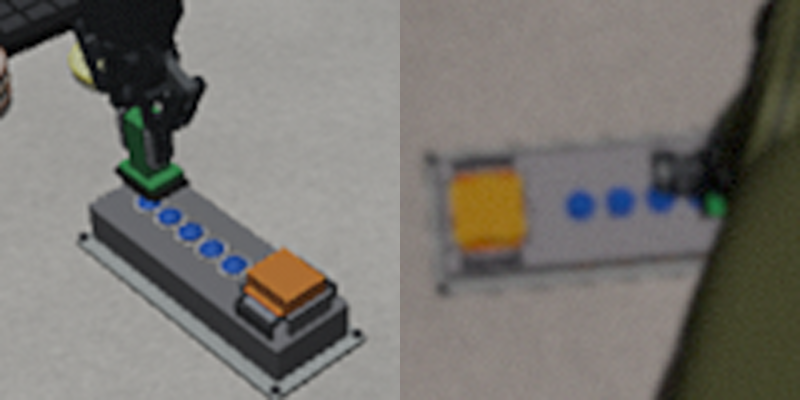

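The left panel shows the foot hanging just above cap1 at crop (148,200), aligned with the row. In the right panel the arm hides most of the foot. Lower gently.

Call:
{"method": "arm_command", "body": {
  "linear": [
    [-0.1,-0.4,-0.6],
    [0,0,-0.6],
    [0,0,-0.3],
    [0,0,-0.2],
    [0,0,-0.2],
    [0,0,-0.2],
    [0,0,0]
  ],
  "rotation": [
    [0,0,0],
    [0,0,0],
    [0,0,0],
    [0,0,0],
    [0,0,0],
    [0,0,0],
    [0,0,0]
  ]
}}

```text
time_s: 5.75
position: [0.5639, -0.183, 0.0791]
orientation: [-0.032, 1.0, 0.0, -0.0]
ft_force: [-0.1, 1.2, -1.5]
width: 0.0248
grip_force: 79.2
```

Call:
{"method": "arm_command", "body": {
  "linear": [
    [0,0,-0.1],
    [0,0,-0.1],
    [0,0,0],
    [0,0,0]
  ],
  "rotation": [
    [0,0,0],
    [0,0,0],
    [0,0,0],
    [0,0,0]
  ]
}}

```text
time_s: 6.08
position: [0.5642, -0.1831, 0.0781]
orientation: [-0.032, 0.999, -0.0, 0.0]
ft_force: [-2.4, 1.1, 5.1]
width: 0.0255
grip_force: 80.0
```

Call:
{"method": "arm_command", "body": {
  "linear": [
    [0,0,-0.1],
    [0,0,0],
    [0,0,0]
  ],
  "rotation": [
    [0,0,0],
    [0,0,0],
    [0,0,0]
  ]
}}

```text
time_s: 6.33
position: [0.5643, -0.1831, 0.078]
orientation: [-0.032, 0.999, -0.0, 0.0]
ft_force: [-3.8, 1.7, 10.0]
width: 0.0251
grip_force: 80.9
```

Call:
{"method": "arm_command", "body": {
  "linear": [
    [0,0,-0.1],
    [0,0,0],
    [0,0,0]
  ],
  "rotation": [
    [0,0,0],
    [0,0,0],
    [0,0,0]
  ]
}}

```text
time_s: 6.58
position: [0.5643, -0.1831, 0.0778]
orientation: [-0.032, 0.999, -0.0, 0.001]
ft_force: [-5.1, 1.8, 16.4]
width: 0.025
grip_force: 81.6
```

Call:
{"method": "arm_command", "body": {
  "linear": [
    [0,0,-0.1],
    [0,0,0],
    [0,0,0]
  ],
  "rotation": [
    [0,0,0],
    [0,0,0],
    [0,0,0]
  ]
}}

```text
time_s: 6.83
position: [0.5644, -0.1832, 0.0778]
orientation: [-0.032, 0.999, -0.0, 0.001]
ft_force: [-7.1, 2.1, 21.5]
width: 0.0249
grip_force: 82.3
```

Cap1 has bottomed (TCP 0.078, about 20 N). Sweep along the row now.

Call:
{"method": "arm_command", "body": {
  "linear": [
    [-0.02,0.35,0],
    [-0.02,0.35,0],
    [-0.02,0.35,0],
    [-0.02,0.35,0],
    [-0.02,0.35,0],
    [-0.02,0.35,0],
    [-0.02,0.35,0],
    [-0.02,0.35,0]
  ],
  "rotation": [
    [0,0,0],
    [0,0,0],
    [0,0,0],
    [0,0,0],
    [0,0,0],
    [0,0,0],
    [0,0,0],
    [0,0,0]
  ]
}}

```text
time_s: 7.5
position: [0.5672, -0.1595, 0.078]
orientation: [-0.031, 1.0, -0.005, 0.005]
ft_force: [0.3, -7.6, 12.0]
width: 0.0248
grip_force: 80.6
```

Call:
{"method": "arm_command", "body": {
  "linear": [
    [0,0,-0.1],
    [0,0,0],
    [0,0,0]
  ],
  "rotation": [
    [0,0,0],
    [0,0,0],
    [0,0,0]
  ]
}}

```text
time_s: 7.75
position: [0.5672, -0.159, 0.0779]
orientation: [-0.031, 0.999, -0.004, 0.005]
ft_force: [-2.2, -4.9, 16.6]
width: 0.0252
grip_force: 81.7
```

Call:
{"method": "arm_command", "body": {
  "linear": [
    [-0.08,0.35,0],
    [-0.08,0.35,0],
    [-0.08,0.35,0],
    [-0.08,0.35,0],
    [-0.08,0.35,0],
    [-0.08,0.35,0],
    [-0.08,0.35,0],
    [-0.02,0.35,0]
  ],
  "rotation": [
    [0,0,0],
    [0,0,0],
    [0,0,0],
    [0,0,0],
    [0,0,0],
    [0,0,0],
    [0,0,0],
    [0,0,0]
  ]
}}

```text
time_s: 8.42
position: [0.563, -0.132, 0.078]
orientation: [-0.031, 0.999, -0.006, 0.006]
ft_force: [1.6, -8.7, 15.0]
width: 0.0254
grip_force: 80.9
```

Call:
{"method": "arm_command", "body": {
  "linear": [
    [-0.02,0.35,0],
    [-0.02,0.35,0],
    [-0.02,0.35,0],
    [-0.02,0.35,0],
    [-0.02,0.35,0],
    [-0.02,0.35,0],
    [-0.02,0.35,0],
    [-0.02,0.35,0]
  ],
  "rotation": [
    [0,0,0],
    [0,0,0],
    [0,0,0],
    [0,0,0],
    [0,0,0],
    [0,0,0],
    [0,0,0],
    [0,0,0]
  ]
}}

```text
time_s: 9.08
position: [0.5612, -0.1044, 0.0779]
orientation: [-0.031, 0.999, -0.006, 0.006]
ft_force: [0.7, -11.4, 15.3]
width: 0.0251
grip_force: 80.9
```

Call:
{"method": "arm_command", "body": {
  "linear": [
    [-0.02,0.35,0],
    [-0.02,0.35,0],
    [-0.02,0.35,0],
    [-0.02,0.35,0],
    [-0.02,0.35,0],
    [-0.02,0.35,0],
    [-0.02,0.35,0],
    [-0.02,0.35,0]
  ],
  "rotation": [
    [0,0,0],
    [0,0,0],
    [0,0,0],
    [0,0,0],
    [0,0,0],
    [0,0,0],
    [0,0,0],
    [0,0,0]
  ]
}}

```text
time_s: 9.75
position: [0.5596, -0.0758, 0.0779]
orientation: [-0.031, 0.999, -0.005, 0.006]
ft_force: [0.1, -9.6, 15.2]
width: 0.025
grip_force: 81.1
```

Call:
{"method": "arm_command", "body": {
  "linear": [
    [0,0.15,0],
    [0,0,0],
    [0,0,0]
  ],
  "rotation": [
    [0,0,0],
    [0,0,0],
    [0,0,0]
  ]
}}

```text
time_s: 10.0
position: [0.5594, -0.0736, 0.0778]
orientation: [-0.031, 0.999, -0.005, 0.006]
ft_force: [1.0, -7.6, 17.9]
width: 0.0255
grip_force: 81.4
```

Call:
{"method": "arm_command", "body": {
  "linear": [
    [0,0,0.5],
    [0,0,1],
    [0,0,1.5],
    [0,0,2],
    [0,0,2],
    [0,0,0],
    [0,0,0],
    [0,0,0]
  ],
  "rotation": [
    [0,0,0],
    [0,0,0],
    [0,0,0],
    [0,0,0],
    [0,0,0],
    [0,0,0],
    [0,0,0],
    [0,0,0]
  ]
}}

```text
time_s: 10.67
position: [0.5531, -0.0695, 0.1422]
orientation: [-0.032, 0.999, 0.0, -0.001]
ft_force: [0.3, 0.4, -1.8]
width: 0.025
grip_force: 80.0
```

Run:
```python
from h import *
a=grab('scene','s3'); b=grab('top','t3'); s=r.read_state(); print(s['position'],s['orientation'],s['ft_force'],s['width'])
for n,im in(('scene',a),('top',b)):
    h=cv2.cvtColor(im,cv2.COLOR_RGB2HSV);H,S,V=[h[...,i].astype(int) for i in range(3)]
    m=(H>98)&(H<125)&(S>130); m[:, :255]=0;m[:,420:]=0;m[:195]=0;m[290:]=0
    k,l,st,c=cv2.connectedComponentsWithStats(m.astype(np.uint8))
    print(n,[(c[i].round(1),st[i][4],onz(n,*c[i],.0465).round(4)) for i in range(1,k) if st[i][4]>3])
A=cv2.resize(a[150:270,240:360],(400,400),interpolation=cv2.INTER_CUBIC);B=cv2.resize(b[200:300,310:410],(400,400),interpolation=cv2.INTER_CUBIC)
cv2.imwrite('pics/c3.png',np.hstack([A,B])[:,:,::-1])
```

```text
[ 0.55246645 -0.06941903  0.1416609 ] [-3.16644410e-02  9.99497533e-01  2.32512386e-04 -1.41124324e-03] [-0.36242029 -0.57621224 -2.66481666] 0.025084762971597722
scene [(array([284.5, 210.3]), np.int32(6), array([ 0.5655, -0.1801,  0.0465])), (array([290.5, 214.7]), np.int32(6), array([ 0.5635, -0.1552,  0.0465])), (array([297. , 219.5]), np.int32(6), array([ 0.5618, -0.1283,  0.0465])), (array([303.3, 224.4]), np.int32(7), array([ 0.5608, -0.1022,  0.0465])), (array([309.5, 229.3]), np.int32(6), array([ 0.5599, -0.0768,  0.0465]))]
top [(array([394. , 247.5]), np.int32(6), array([ 0.5628, -0.1793,  0.0465]))]
```

View pics/c3.png

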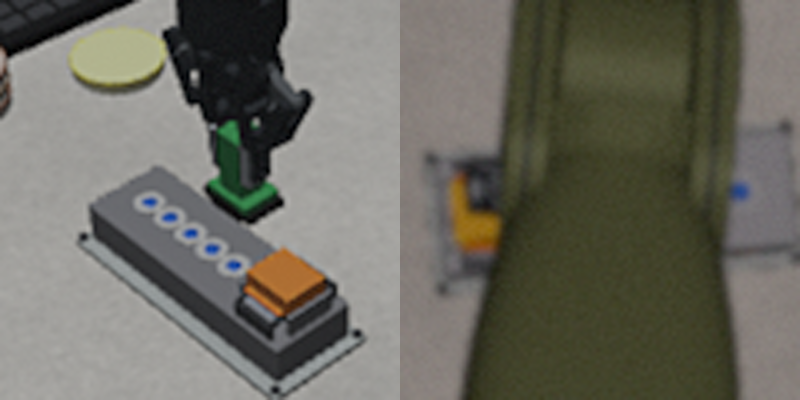

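The left panel shows all five caps equally down, white rims with a small blue dome, at crop (150,202) to (233,266). The clip is still open at (287,275). Move over the clip.

Call:
{"method": "arm_command", "body": {
  "linear": [
    [0,1,0],
    [0.1,1.5,0],
    [0,1.5,0],
    [0,1.2,-0.4],
    [0,0,-1],
    [0,0,-0.8],
    [0,0,-0.4],
    [0,0,0]
  ],
  "rotation": [
    [0,0,0],
    [0,0,0],
    [0,0,0],
    [0,0,0],
    [0,0,0],
    [0,0,0],
    [0,0,0],
    [0,0,0]
  ]
}}

```text
time_s: 11.43
position: [0.553, -0.0179, 0.1153]
orientation: [-0.031, 1.0, -0.0, -0.002]
ft_force: [-0.6, 0.9, -2.5]
width: 0.025
grip_force: 80.2
```

Run:
```python
from h import *
a=grab('scene','s4'); s=r.read_state(); print(s['position'],s['orientation'],s['ft_force'],s['width'])
print((px('scene',s['position']-[0,0,.031])-[280,190])*7.5,(px('scene',[.5543,-.017,.078])-[280,190])*7.5)
cv2.imwrite('pics/c4.png',cv2.resize(a[190:270,280:360],(600,600),interpolation=cv2.INTER_CUBIC)[:,:,::-1])
```

```text
[ 0.55363779 -0.01802405  0.11612968] [-3.13282663e-02  9.99508411e-01 -3.93566859e-05 -1.21441605e-03] [ 0.28124667 -0.3235255  -1.41853199] 0.024915894543550726
[341.36505885 293.88188523] [342.09577631 312.26730932]
```

View pics/c4.png

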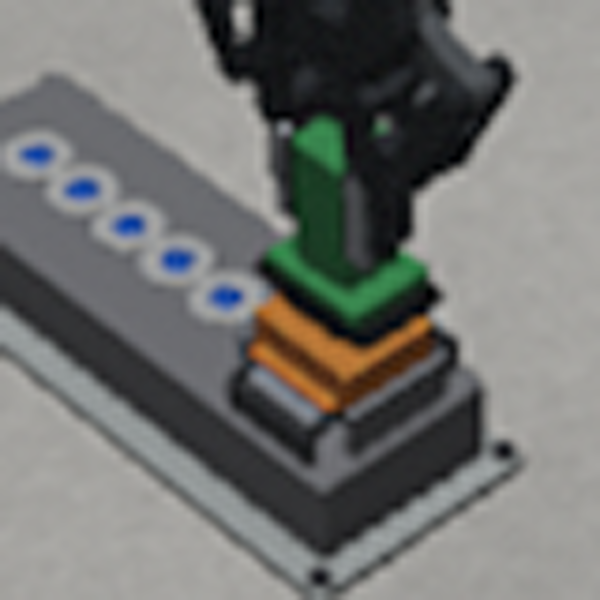

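The foot, crop about (345,290), is centred over the orange clip top at about (345,317), with the block upright. Press down slowly.

Call:
{"method": "arm_command", "body": {
  "linear": [
    [0,0,-0.2],
    [0,0,-0.2],
    [0,0,-0.2],
    [0,0,-0.15],
    [0,0,-0.15],
    [0,0,-0.15],
    [0,0,-0.15],
    [0,0,0]
  ],
  "rotation": [
    [0,0,0],
    [0,0,0],
    [0,0,0],
    [0,0,0],
    [0,0,0],
    [0,0,0],
    [0,0,0],
    [0,0,0]
  ]
}}

```text
time_s: 12.15
position: [0.5551, -0.0178, 0.1071]
orientation: [-0.032, 1.0, -0.0, 0.001]
ft_force: [-2.6, 0.1, 8.9]
width: 0.0251
grip_force: 81.6
```

Call:
{"method": "arm_command", "body": {
  "linear": [
    [0,0,-0.1],
    [0,0,-0.1],
    [0,0,-0.1],
    [0,0,-0.1],
    [0,0,0]
  ],
  "rotation": [
    [0,0,0],
    [0,0,0],
    [0,0,0],
    [0,0,0],
    [0,0,0]
  ]
}}

```text
time_s: 12.57
position: [0.5546, -0.0176, 0.1012]
orientation: [-0.032, 0.999, 0.0, 0.0]
ft_force: [-0.6, -0.6, -3.6]
width: 0.0251
grip_force: 80.3
```

Snapped. Press on to the hard stop.

Call:
{"method": "arm_command", "body": {
  "linear": [
    [0,0,-0.1],
    [0,0,-0.1],
    [0,0,-0.1],
    [0,0,-0.1],
    [0,0,-0.1],
    [0,0,-0.1],
    [0,0,-0.1],
    [0,0,0]
  ],
  "rotation": [
    [0,0,0],
    [0,0,0],
    [0,0,0],
    [0,0,0],
    [0,0,0],
    [0,0,0],
    [0,0,0],
    [0,0,0]
  ]
}}

```text
time_s: 13.23
position: [0.554, -0.0176, 0.0955]
orientation: [-0.032, 0.999, 0.0, -0.0]
ft_force: [-5.0, 0.2, 9.7]
width: 0.0254
grip_force: 81.8
```

Call:
{"method": "arm_command", "body": {
  "linear": [
    [0,0,-0.1],
    [0,0,-0.1],
    [0,0,0],
    [0,0,0]
  ],
  "rotation": [
    [0,0,0],
    [0,0,0],
    [0,0,0],
    [0,0,0]
  ]
}}

```text
time_s: 13.57
position: [0.5542, -0.0176, 0.0954]
orientation: [-0.032, 0.999, -0.0, 0.001]
ft_force: [-9.0, -0.1, 21.2]
width: 0.0254
grip_force: 83.3
```

Call:
{"method": "arm_command", "body": {
  "linear": [
    [0,0,-0.1],
    [0,0,0],
    [0,0,0]
  ],
  "rotation": [
    [0,0,0],
    [0,0,0],
    [0,0,0]
  ]
}}

```text
time_s: 13.82
position: [0.5542, -0.0176, 0.0954]
orientation: [-0.032, 0.999, -0.0, 0.001]
ft_force: [-10.5, 0.6, 27.3]
width: 0.0253
grip_force: 84.1
```

Call:
{"method": "arm_command", "body": {
  "linear": [
    [-0.1,0,0],
    [-0.1,0,0],
    [0,0,0],
    [0,0,0]
  ],
  "rotation": [
    [0,0,0],
    [0,0,0],
    [0,0,0],
    [0,0,0]
  ]
}}

```text
time_s: 14.15
position: [0.554, -0.0176, 0.0954]
orientation: [-0.032, 0.999, -0.0, 0.002]
ft_force: [-6.7, 0.6, 24.2]
width: 0.0254
grip_force: 83.5
```

Run:
```python
from h import *
a=grab('scene','s5'); s=r.read_state(); print(s['position'],s['orientation'],s['ft_force'],s['width'])
cv2.imwrite('pics/c5.png',cv2.resize(a[190:270,280:360],(600,600),interpolation=cv2.INTER_CUBIC)[:,:,::-1])
```

```text
[ 0.55398636 -0.01759658  0.09536628] [-3.16354545e-02  9.99496653e-01 -7.80884288e-05  2.37333167e-03] [-6.74753121  1.00478076 24.21295525] 0.025216290318040072
```

View pics/c5.png

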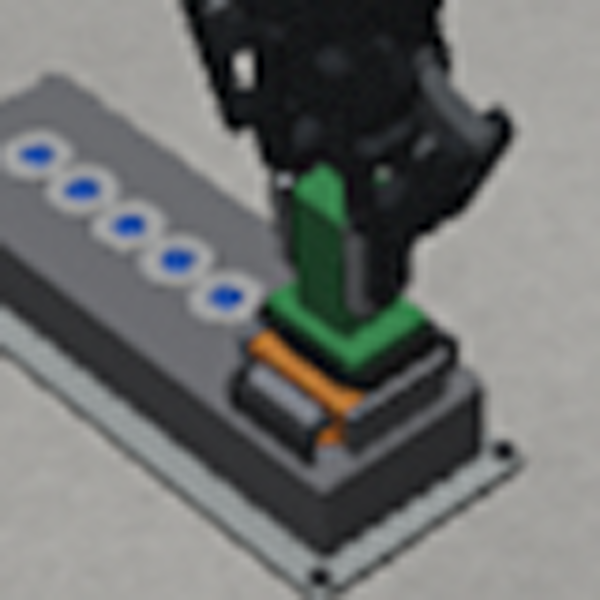

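The clip, crop about (310,375), is down between its rollers and walls. The block is upright on it, gripped and pressing with about 24 N, and all five caps are in. Handing in.

```bash
python3 -c "
from bench import r
print(r.finish_job())"
```

```text
the job is handed in; nothing more can be done
None
```

The job is handed in: all five caps were pressed in one sweep, the clip snapped and is at its hard stop, and the arm still grips the block upright, pressing with about 24 N (14 s used).

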